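# Balance two lead-loaded offcuts on a narrow border strip

## Robot

A 6-joint arm with a two-finger parallel gripper is mounted at the origin on the work surface. World frame = base frame: x ahead of the robot, y to its left, z up, the work surface at z = 0. Lengths are in m, angles in rad, forces in N, time in s.
With the tool pointing down it reaches from about 0.425 to 0.95 m from the base axis. Payload 3.5 kg.
Tool frame: the origin (TCP) lies at the very end of the fingers, on their centre line; the grasp point (between the pads) lies 19 mm behind it (ctrl.grip_point_offset is the distance from the TCP to the grasp point, in m); z points along the fingers, y is the line along which they close (so a half turn about z gives the same grasp; the last joint's range is limited). The gripper opens to 85 mm and grips with 20 to 120 N. Pads are 22 mm wide; open, the fingers measure 114 mm over their backs; the gripper's body (76 mm by 85 mm) begins 54 mm behind the grasp point. The pads swing forward as they close: fully open they stand 13 mm farther back than shut.
Start: joints at [-1.394, 0.286, 1.577, -0, 1.279, -0.15], TCP at [0.217, -0.639, 0.193] pointing down, gripper open.
Joint ranges: [-2.77, 2.77], [-0.9, 2.22], [0.21, 2.48], [-1.53, 4.67], [0.24, 2.81], [-2.84, 2.84]. Speed limits (rad/s): [2.79, 2.79, 3.14, 3.14, 3.14, 3.14].

## Interface

Orientations are given as a unit quaternion [x, y, z, w].
In Python, from plant import telemetry, vision, ctrl gives the robot as it stands.
- The arm moves only by the tool arm_command, never from a script. Its argument "series" is one flat list of numbers, 7 for each row, row after row: the shift along the tool's x, y, z in cm, then the turn, a rotation vector about the tool's x, y, z in degrees, then the closure, from 0 (fully open) to 1 (shut). A call has 1 to 10 rows; each row is the pose to reach, as a shift and turn from the pose commanded when the call began, along the tool's axes at that moment; what a row does not reach only later rows make up. A row lasts 1/12 s, in which the tool goes at most 41.7 mm and 7.16 degrees, less where a joint would pass 70% of its speed; a pose out of reach is approached as far as the arm can. A call with a gripper value outside its range is refused whole. The fingers move at their own pace and stop on an object; "force" is the grip in N (left out, the last holds). Time passes only in rows, so rows that repeat a pose let the fingers close. It gives the time, the measured TCP pose, the force, the opening and the grip force at its end, in the units of the state.
- telemetry.get_state(): the state, without advancing time (a new reading comes with each control period).
- vision.read_camera(name): name is "side" or "top" or "wrist"; returns a dict with "color" (384x512x3 uint8, blue, green, red), "K" (3x3 intrinsics, pixels), "rvec" (rotation vector, rad) and "tvec" (3), from world to camera coordinates, as OpenCV has them; the wrist camera has in their place "T_tool_cam" (4x4, takes a point from camera to tool coordinates, whose origin is the TCP and whose axes are the flange's). Camera axes: x right, y down, z forward; pixel columns grow to the right and rows downward; lengths in m; the calibration is good to about 2 mm. A picture is of the moment at which its call begins: read the wrist's pose just before it. There is no depth.
- ctrl.sign_off(): hands the job in; it is judged then, once.
The state is a dict: "time": time; "qpos": joint angles; "dq": joint speeds; "joint_efforts": joint torques, N m; "eef_pos": TCP position; "tcp_rot": TCP orientation; "contact_force": force on the tool from outside, world axes, zero at the start; "wrist_torque": the same for the moment, N m; "opening": opening from 0.0 (shut) to 1.0 (fully open); "finger_force": force on a finger pad.
Only numpy, scipy, OpenCV 4.12 (cv2) and the standard library are available. Lean on these libraries where they do the work, as an engineer would, in place of code of your own. Each camera call takes 0.05 s, during which the arm holds its last target. There are 200 camera calls.

## Task

Press the red border strip down in its bed with both loaded offcuts: lay the brown one flat and square across the strip, let go so that it balances there by itself, then lay the pale one flat across the brown one, parallel to the strip, so that both stay level and balanced when you let go. The lead inside is off-centre, so feel for each one's balance point; set them down gently, and leave the ink tin, composing stick and type block where they are.

Things in the scene. Friction and masses are not known exactly. Their poses are not given: they have to be found in the camera images.
- bed: fixed steel plate 110 x 170 x 12 mm (x, y, z) carrying the red border strip, a bar 26 mm wide (x), 140 mm long (y), whose flat top is 60 mm above the origin; origin at the centre of the plate's underside, the strip runs along this body's y axis through the middle
- strip_top (a point): centre of the red strip's flat top, 60 mm above the work surface; y axis along the strip
- brown_offcut: reddish-brown loose wooden offcut, 198 mm long: bar 160 x 40 x 40 mm (x, y, z) with a small tongue on its +x end and a skew-cut stub on its -x end, both within the bar's width and height; grip across the 40 mm width; origin at the centre of the bar's underside, x lengthwise, z up. Hidden lead inside, never shifting, puts its balance point up to 40 mm from the origin along +x or -x, different each time. About 0.4 to 0.75 kg.
- pale_offcut: pale loose wooden offcut, 198 mm long: bar 160 x 38 x 40 mm (x, y, z), low step on its -x end, skew stub on its +x end, ear 11 mm out on its +y side at x = 54 to 78 mm; grip across the 38 mm width; origin at the centre of the bar's underside, x lengthwise, z up. Hidden lead inside, never shifting, puts its balance point up to 40 mm from the origin along +x or -x, different each time. About 0.4 to 0.75 kg.
- ink_tin: bystander: white closed ink tin with a blue band, 72 mm across, 55 mm high, origin at the centre of its underside
- brass_stick: bystander: brass composing stick, a flat tray 50 x 160 mm and 22 mm high, origin at the centre of its underside, y along its length
- type_block: bystander: wooden type block 70 x 45 x 26 mm with two black bars on top, origin at the centre of its underside
Mind the look-alikes: they are no part of the job. What is shaped like the pale_offcut but purple or yellow is not meant.

How it is judged:
By the outcome, as a careful person would: the job done as asked, in the order asked, and still so for the second after the job is handed in, with the robot touching nothing.
It also fails if it takes over 66 s, if anything falls off the work surface, if the arm or the gripper's body presses on something with over 40 N, if the wrist force passes 120 N, or if a joint passes its speed limit or range.

## Working session

There is one attempt and no reset: what is moved stays moved. The work goes in short steps, Python scripts to look and compute and a tool call to move; the robot and the scene stay as the last step left them, time stands still between calls to the robot, and variables do not carry over. Pictures are saved under pics/ and viewed, at most 10 in all, crops included, and the job is handed in when it is done.

Besides the shell and the picture viewer there is one more tool, called after "Call:" as a command line: name --argument value ..., lists and objects as JSON in quotes. arm_command: Moves the arm, as the interface text tells. Its arguments: {"type":"object","properties":{"series":{"type":"array","items":{"type":"number"}},"force":{"type":"number"}},"required":["series"]}

```bash
ls; mkdir -p pics
cat > h.py <<'E'
import numpy as np, cv2
from scipy.spatial.transform import Rotation as R
from plant import telemetry, vision, ctrl
def cam(n):
    s=telemetry.get_state(); c=vision.read_camera(n)
    K=np.array(c["K"])
    if n=="wrist":
        T=np.eye(4);T[:3,:3]=R.from_quat(s["tcp_rot"]).as_matrix();T[:3,3]=s["eef_pos"]
        M=np.linalg.inv(T@np.array(c["T_tool_cam"]))
        Rm,t=M[:3,:3],M[:3,3]
    else:
        Rm=R.from_rotvec(np.array(c["rvec"]).ravel()).as_matrix();t=np.array(c["tvec"]).ravel()
    return c["color"],(K,Rm,t)
def back(P,uv,z):
    K,Rm,t=P; C=-Rm.T@t
    d=Rm.T@np.linalg.inv(K)@np.array([uv[0],uv[1],1.]); return C+d*(z-C[2])/d[2]
def proj(P,X):
    K,Rm,t=P; p=K@(Rm@np.array(X)+t); return p[:2]/p[2]
def st():
    s=telemetry.get_state()
    print({k:np.round(s[k],3).tolist() for k in s})
E
python3 - <<'E'
from h import *
import pickle
a,P=cam("top"); b,Q=cam("side"); cv2.imwrite("pics/top0.png",a); cv2.imwrite("pics/side0.png",b)
pickle.dump((P,Q),open("cams.pkl","wb"));st()
E
```

```text
pics
{'time': 0.1, 'qpos': [-1.394, 0.287, 1.578, 0.0, 1.279, -0.15], 'dq': [0.0, -0.001, -0.002, -0.0, 0.001, -0.002], 'joint_efforts': [0.001, -40.729, -29.37, -0.0, 0.003, -0.0], 'eef_pos': [0.217, -0.639, 0.192], 'tcp_rot': [0.987, 0.163, 0.0, -0.001], 'contact_force': [0.514, -0.343, -0.903], 'wrist_torque': [-0.02, 0.018, 0.013], 'finger_force': 0.0, 'opening': 1.0}
```

View pics/top0.png

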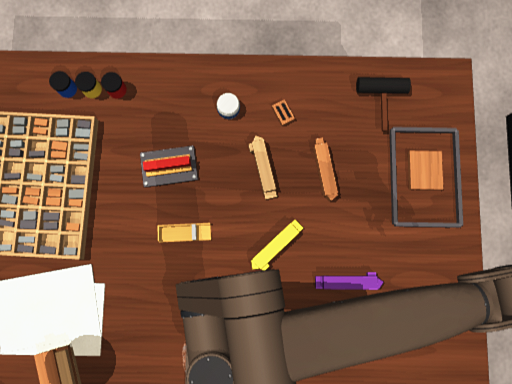

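View pics/side0.png

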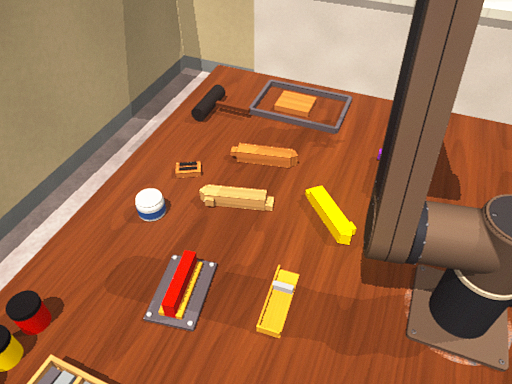

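Candidates: for the brown one, the bar at top (327,168), with the flat orange block in the tray (426,170) as the other possibility. For the pale one, (263,168), with yellow (277,245) and purple (348,282) as look-alikes. I choose (327,168) and (263,168). The bed is at (169,165) with the red strip on it. Next I check this in a crop and measure.

Run:
```python
from h import *
import pickle
P,Q=pickle.load(open("cams.pkl","rb"))
a=cv2.imread("pics/top0.png")
cv2.imwrite("pics/crop0.png",cv2.resize(a[125:215,135:350],None,fx=3.7,fy=3.7,interpolation=cv2.INTER_CUBIC))
hsv=cv2.cvtColor(a,cv2.COLOR_BGR2HSV)
for n,(x0,x1,y0,y1),uv,z in [("red",(135,200,145,190),(165,162),.06),("pale",(240,285,130,205),(263,170),.04),("brown",(308,346,130,208),(328,170),.04)]:
    sub=hsv[y0:y1,x0:x1].astype(int)
    H,S,V=sub[...,0],sub[...,1],sub[...,2]
    m={"red":((H<6)|(H>174))&(S>200)&(V>150),"pale":(V>150)&(S<190),"brown":(V>150)}[n].astype(np.uint8)
    k,l,s,c=cv2.connectedComponentsWithStats(m); i=1+np.argmax(s[1:,4])
    ys,xs=np.where(l==i); pts=np.c_[xs+x0,ys+y0].astype(np.float32)
    W=np.array([back(P,p,z) for p in pts])[:,:2].astype(np.float32)
    (cx,cy),(w,h),an=cv2.minAreaRect(W)
    d=np.linalg.eigh(np.cov(W.T))[1][:,1]
    print(n,len(pts),"c",cx,cy,"wh",w,h,"ang",an,"pca",np.degrees(np.arctan2(d[1],d[0])),"mean",W.mean(0), "px ctr",pts.mean(0))
print("cam",-P[1].T@P[2], "hsv",hsv[170,328],hsv[170,263],hsv[162,165], hsv[170,295])
```

```text
red 359 c 0.5676752328872681 0.1703912913799286 wh 0.02453073486685753 0.1373225599527359 ang 9.352968215942383 pca 99.24136571678345 mean [0.56753385 0.17074287] px ctr [165.67688 162.78552]
pale 777 c 0.5647931098937988 -0.12043626606464386 wh 0.19800662994384766 0.04871078580617905 ang 14.445913314819336 pca -164.7786928907408 mean [ 0.56700206 -0.12473968] px ctr [263.19305 166.12483]
brown 750 c 0.5644412040710449 -0.3159131407737732 wh 0.1950797289609909 0.039816226810216904 ang 11.57933235168457 pca -168.07756918544158 mean [ 0.5637214  -0.31612462] px ctr [325.65732 168.26933]
cam [ 0.25857004 -0.08618881  1.51507281] hsv [ 12 165 198] [ 17 121 231] [  1 209 220] [  9 172 101]
```

View pics/crop0.png

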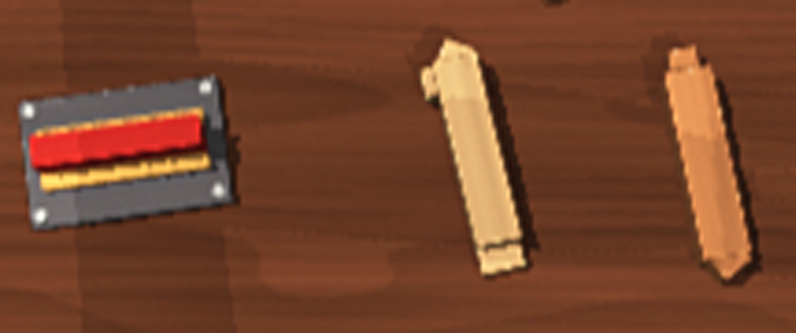

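The crop confirms both choices. The pale bar at (480,160) has its ear at upper left and its low step at the bottom. The brown bar at (710,160) has its tongue at the top. Image up is world +x. The measured sizes (198x40, 137x25 mm) agree with those given. I move above the brown one.

Call:
arm_command --series '[43.3, -19.4, -6, 0, 0, 7, 0, 43.3, -19.4, -6, 0, 0, 7, 0, 43.3, -19.4, -6, 0, 0, 7, 0, 43.3, -19.4, -6, 0, 0, 7, 0, 43.3, -19.4, -6, 0, 0, 7, 0, 43.3, -19.4, -6, 0, 0, 7, 0, 43.3, -19.4, -6, 0, 0, 7, 0, 43.3, -19.4, -6, 0, 0, 7, 0, 43.3, -19.4, -6, 0, 0, 7, 0, 43.3, -19.4, -6, 0, 0, 7, 0]'

```text
time: 0.93
eef_pos: [0.5207, -0.3562, 0.2454]
tcp_rot: [0.995, 0.102, -0.0, -0.0]
contact_force: [0.8, -0.8, -0.1]
opening: 1.001
finger_force: 0.0
```

Call:
arm_command --series '[3.5, -2, 0, 0, 0, 0, 0, 3.5, -2, 0, 0, 0, 0, 0, 3.5, -2, 0, 0, 0, 0, 0, 3.5, -2, 0, 0, 0, 0, 0]'

```text
time: 1.27
eef_pos: [0.5496, -0.3312, 0.2449]
tcp_rot: [0.995, 0.102, -0.001, -0.0]
contact_force: [0.4, -0.4, 0.3]
opening: 1.002
finger_force: 0.0
```

Run:
```python
from h import *
import pickle
st()
a,P=cam("wrist"); cv2.imwrite("pics/w1.png",a); pickle.dump(P,open("w1.pkl","wb")); st()
print(-P[1].T@P[2])
```

```text
{'time': 1.267, 'qpos': [-0.7, 0.181, 1.608, -0.001, 1.354, 0.666], 'dq': [-0.032, -0.005, 0.004, 0.001, -0.0, 0.004], 'joint_efforts': [1.03, -37.277, -30.126, 0.042, 0.004, 0.002], 'eef_pos': [0.55, -0.331, 0.245], 'tcp_rot': [0.995, 0.102, -0.001, -0.0], 'contact_force': [0.438, -0.446, 0.335], 'wrist_torque': [-0.033, -0.021, -0.01], 'finger_force': 0.0, 'opening': 1.002}
{'time': 1.317, 'qpos': [-0.701, 0.18, 1.608, -0.0, 1.354, 0.666], 'dq': [-0.02, -0.005, -0.0, 0.003, 0.0, 0.003], 'joint_efforts': [0.81, -37.189, -30.035, 0.028, 0.004, -0.001], 'eef_pos': [0.549, -0.332, 0.245], 'tcp_rot': [0.995, 0.102, -0.001, -0.0], 'contact_force': [0.077, -0.301, 0.817], 'wrist_torque': [0.032, -0.012, 0.044], 'finger_force': 0.0, 'opening': 1.002}
[ 0.62331745 -0.31628926  0.42405529]
```

View pics/w1.png

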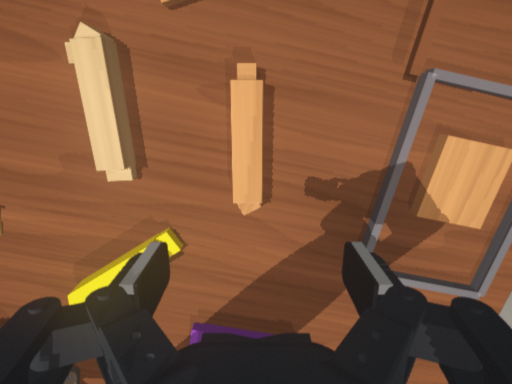

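The wrist picture shows the brown bar with top-face corners at about (231,82), (263,80), (262,203), (233,207) and the tongue at (247,71). The pale bar has corners near (74,62), (101,40), (133,167), (97,170).

Run:
```python
from h import *
import pickle
P=pickle.load(open("w1.pkl","rb")); a=cv2.imread("pics/w1.png")
hsv=cv2.cvtColor(a,cv2.COLOR_BGR2HSV).astype(int)
sub=hsv[50:225,215:285]; m=((sub[...,2]>170)&(sub[...,1]<190)).astype(np.uint8)
k,l,s,c=cv2.connectedComponentsWithStats(m); i=1+np.argmax(s[1:,4])
ys,xs=np.where(l==i)
W=np.array([back(P,(x+215,y+50),.04) for x,y in zip(xs,ys)])[:,:2].astype(np.float32)
(cx,cy),(w,h),an=cv2.minAreaRect(W); print(s[i],cx,cy,w,h,an)
for r in range(s[i][1],s[i][1]+s[i][3],6): x=xs[ys==r]; print(r+50,x.min()+215,x.max()+215,end="; ")
print()
for q in [(231,82),(263,80),(233,207),(262,203),(247,64)]: print(q,back(P,q,.04))
q=[back(P,p,.04)[:2] for p in [(231,82),(263,80),(262,203),(233,207)]]
c=np.mean(q,0); print("centre",c, "len",np.linalg.norm(q[0]-q[3]),"wid",np.linalg.norm(q[0]-q[1]),"ang",np.degrees(np.arctan2(*( (q[0]+q[1]-q[2]-q[3])[::-1]))))
```

```text
[  15   13   33  153 4306] 0.5649019479751587 -0.315962553024292 0.19560512900352478 0.03953754901885986 11.623291969299316
63 237 255; 69 237 255; 75 237 255; 81 230 262; 87 230 262; 93 230 262; 99 231 262; 105 231 262; 111 231 261; 117 231 261; 123 231 261; 129 231 261; 135 231 261; 141 232 261; 147 232 261; 153 232 261; 159 232 261; 165 232 261; 171 232 261; 177 232 261; 183 232 261; 189 233 261; 195 233 261; 201 233 261; 207 238 260; 213 242 248; 
(231, 82) [ 0.63596368 -0.28269851  0.04      ]
(263, 80) [ 0.64617156 -0.32039083  0.04      ]
(233, 207) [ 0.47684838 -0.31470129  0.04      ]
(262, 203) [ 0.49076299 -0.35263267  0.04      ]
(247, 64) [ 0.65985773 -0.29780697  0.04      ]
centre [ 0.56243665 -0.31760582] len 0.16230174206829934 wid 0.03905012107661546 ang 11.54442457100363
```

Call:
arm_command --series '[1.6, -1.15, 4, 0, 0, 0, 0, 1.6, -1.15, 8, 0, 0, 0, 0, 1.6, -1.15, 12, 0, 0, 0, 0, 1.6, -1.15, 16, 0, 0, 0, 0, 1.6, -1.15, 20, 0, 0, 0, 0, 1.6, -1.15, 22, 0, 0, 0, 0, 1.6, -1.15, 23.3, 0, 0, 0, 0, 1.6, -1.15, 23.8, 0, 0, 0, 0, 1.6, -1.15, 23.8, 0, 0, 0, 0, 1.6, -1.15, 23.8, 0, 0, 0, 0]' --force 100

```text
time: 2.15
eef_pos: [0.5641, -0.3184, 0.0096]
tcp_rot: [0.995, 0.102, 0.001, 0.001]
contact_force: [0.5, -0.1, -0.0]
opening: 0.995
finger_force: 0.0
```

```bash
cat >> h.py <<'E'
def ft(n=12):
    A=[]
    for i in range(n):
        vision.read_camera("top"); s=telemetry.get_state(); A.append(np.r_[s["contact_force"],s["wrist_torque"],s["joint_efforts"]])
    A=np.array(A); m=A.mean(0); print("F",m[:3].round(3),"M",m[3:6].round(4),"sd",A.std(0)[:6].round(3)); print("J",m[6:].round(3)); return m
E
python3 - <<'E'
from h import *
st(); ft(8)
E
```

```text
{'time': 2.15, 'qpos': [-0.67, 0.426, 1.759, -0.0, 0.953, 0.697], 'dq': [0.008, -0.019, -0.015, 0.003, -0.002, 0.001], 'joint_efforts': [-0.104, -39.805, -23.62, -0.004, 0.021, -0.0], 'eef_pos': [0.564, -0.318, 0.01], 'tcp_rot': [0.995, 0.102, 0.001, 0.001], 'contact_force': [0.537, -0.051, -0.042], 'wrist_torque': [-0.001, 0.002, 0.016], 'finger_force': 0.0, 'opening': 0.995}
F [0.122 0.1   0.442] M [ 0.0165  0.0106 -0.003 ] sd [0.492 0.546 0.592 0.044 0.027 0.027]
J [-7.8000e-02 -4.0895e+01 -2.4477e+01 -2.0000e-03 -2.0000e-03 -0.0000e+00]
```

Call:
arm_command --series '[0, 0, 0, 0, 0, 0, 1, 0, 0, 0, 0, 0, 0, 1, 0, 0, 0, 0, 0, 0, 1, 0, 0, 0, 0, 0, 0, 1, 0, 0, 0, 0, 0, 0, 1, 0, 0, 0, 0, 0, 0, 1, 0, 0, 0, 0, 0, 0, 1]' --force 100

```text
time: 3.13
eef_pos: [0.5632, -0.3169, 0.0076]
tcp_rot: [0.995, 0.102, -0.0, -0.0]
contact_force: [-0.3, 0.6, 0.5]
opening: 0.012
finger_force: 0.0
```

The fingers shut on nothing, so I look again.

Run:
```python
from h import *
st()
a,P=cam("wrist"); b,Q=cam("top"); c,S=cam("side")
top=cv2.resize(b[100:240,150:420],(512,265)); 
cv2.imwrite("pics/m2.png",np.hstack([cv2.resize(a,(400,300)),cv2.resize(c,(400,300))]))
cv2.imwrite("pics/top2.png",b)
```

```text
{'time': 3.133, 'qpos': [-0.669, 0.428, 1.761, -0.0, 0.953, 0.697], 'dq': [0.001, -0.001, 0.0, -0.001, -0.0, -0.001], 'joint_efforts': [0.004, -41.156, -24.557, 0.0, 0.001, -0.0], 'eef_pos': [0.563, -0.317, 0.008], 'tcp_rot': [0.995, 0.102, -0.0, -0.0], 'contact_force': [-0.332, 0.62, 0.514], 'wrist_torque': [-0.014, -0.011, 0.001], 'finger_force': 0.0, 'opening': 0.012}
```

View pics/m2.png

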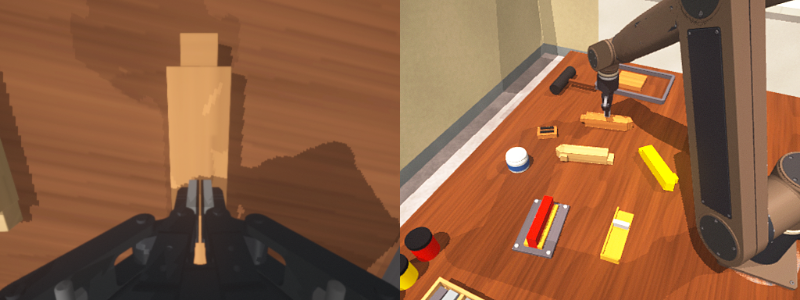

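Run:
```python
from h import *
a,P=cam("wrist"); b,Q=cam("top"); c,S=cam("side")
for z in (.0076,.027,.045,.065): 
    X=[.563,-.317,z]; print(z,"wrist",proj(P,X),"top",proj(Q,X),"side",proj(S,X))
v=c[90:190,200:340]; w=b[100:230,260:400]; u=a[100:384,130:400]
cv2.imwrite("pics/m3.png",np.hstack([cv2.resize(v,(420,300),interpolation=2),cv2.resize(u,(285,300))]))
```

```text
0.0076 wrist [255.13413801 219.55408947] top [324.31793721 170.48697603] side [264.72568854 158.28603691]
0.027 wrist [255.08184727 232.34327961] top [325.27274066 169.25888339] side [264.83170798 153.22936795]
0.045 wrist [255.02233167 246.89951388] top [326.18048653 168.09131742] side [264.93226769 148.43310497]
0.065 wrist [254.93887089 267.31222456] top [327.21470138 166.76108381] side [265.04655996 142.98185862]
```

View pics/m3.png

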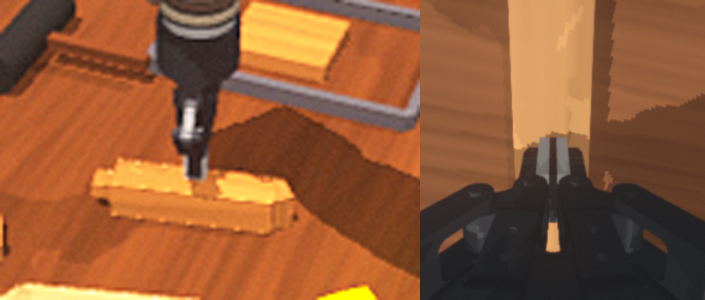

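Run:
```python
from h import *
import pickle
P=pickle.load(open("w1.pkl","rb"))
t=np.array([.5493,-.3315,.245]); y=np.array([.203,-.979,0]);x=np.array([.979,.203,0])
for dz in (0,.013,.03,.05): 
  print(dz,[proj(P,t+s*y*.0425+x*e+[0,0,dz]).round(0).tolist() for s in(-1,1) for e in (0,.011)])
c=vision.read_camera("wrist"); print(np.array(c["T_tool_cam"]).round(3)); print(c["K"])
# FK consistency: predicted height of known side pixel
P0,Q0=pickle.load(open("cams.pkl","rb")); print("start tip side",proj(Q0,[.217,-.639,.192]))
```

```text
0 [[190.0, 220.0], [189.0, 204.0], [321.0, 220.0], [322.0, 204.0]]
0.013 [[186.0, 228.0], [185.0, 211.0], [325.0, 228.0], [326.0, 211.0]]
0.03 [[179.0, 241.0], [177.0, 222.0], [332.0, 241.0], [333.0, 223.0]]
0.05 [[169.0, 259.0], [167.0, 239.0], [342.0, 260.0], [344.0, 239.0]]
[[ 0.001 -0.956 -0.293  0.075]
 [ 1.     0.001  0.     0.   ]
 [ 0.    -0.293  0.956 -0.179]
 [ 0.     0.     0.     1.   ]]
[[296.55253896   0.         255.58318589]
 [  0.         296.55253896 189.78733553]
 [  0.           0.           1.        ]]
start tip side [414.23709337  73.47719316]
```

Call:
arm_command --series '[0, 0, 0, 0, 0, 0, 0, 0, 0, 0, 0, 0, 0, 0, 0, 0, 0, 0, 0, 0, 0, 0, 0, 0, 0, 0, 0, 0, 0, 0, 0, 0, 0, 0, 0, 0, 0, 0, 0, 0, 0, 0]' --force 60

```text
time: 3.98
eef_pos: [0.5633, -0.3169, 0.0077]
tcp_rot: [0.995, 0.102, 0.0, 0.0]
contact_force: [-0.1, 0.8, 0.0]
opening: 0.847
finger_force: 0.0
```

Run:
```python
from h import *
st()
a,P=cam("wrist"); c,S=cam("side")
v=c[90:190,200:340]; u=a[100:384,80:430]
cv2.imwrite("pics/m4.png",np.hstack([cv2.resize(v,(420,300),interpolation=2),cv2.resize(u,(370,300))]))
```

```text
{'time': 3.983, 'qpos': [-0.669, 0.428, 1.761, -0.0, 0.953, 0.697], 'dq': [-0.002, 0.001, -0.0, -0.001, -0.001, 0.001], 'joint_efforts': [-0.001, -41.154, -24.56, -0.0, 0.001, -0.0], 'eef_pos': [0.563, -0.317, 0.008], 'tcp_rot': [0.995, 0.102, 0.0, 0.0], 'contact_force': [-0.057, 0.763, 0.047], 'wrist_torque': [-0.012, -0.001, -0.052], 'finger_force': 0.0, 'opening': 0.847}
```

View pics/m4.png

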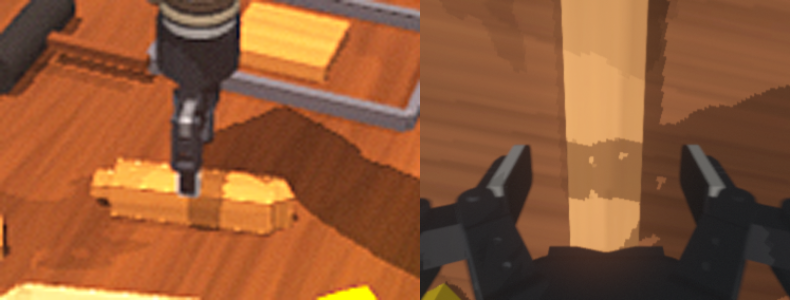

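```bash
python3 -c "
from plant import ctrl; print(ctrl.grip_point_offset,[x for x in dir(ctrl) if x[0]!='_'])"
```

```text
0.0187 ['Unreachable', 'grip_point_offset', 'sign_off']
```

Call:
arm_command --series '[0, 0, 0.5, 0, 0, 0, 0, 0, 0, 1, 0, 0, 0, 0, 0, 0, 1.5, 0, 0, 0, 0, 0, 0, 1.5, 0, 0, 0, 0]'

```text
time: 4.42
eef_pos: [0.5622, -0.316, -0.0093]
tcp_rot: [0.995, 0.102, -0.001, -0.001]
contact_force: [0.6, 1.1, -0.8]
opening: 0.994
finger_force: 0.0
```

Call:
arm_command --series '[0, 0, 0.5, 0, 0, 0, 0, 0, 0, 1, 0, 0, 0, 0, 0, 0, 1.5, 0, 0, 0, 0, 0, 0, 1.9, 0, 0, 0, 0, 0, 0, 1.9, 0, 0, 0, 0, 0, 0, 1.9, 0, 0, 0, 0]'

```text
time: 4.92
eef_pos: [0.563, -0.3167, -0.0268]
tcp_rot: [0.995, 0.102, -0.0, -0.0]
contact_force: [0.5, 0.3, -0.5]
opening: 0.997
finger_force: 0.0
```

Call:
arm_command --series '[0, 0, 0, 0, 0, 0, 1, 0, 0, 0, 0, 0, 0, 1, 0, 0, 0, 0, 0, 0, 1, 0, 0, 0, 0, 0, 0, 1, 0, 0, 0, 0, 0, 0, 1, 0, 0, 0, 0, 0, 0, 1]' --force 100

```text
time: 5.42
eef_pos: [0.5638, -0.3172, -0.0255]
tcp_rot: [0.995, 0.102, 0.0, 0.0]
contact_force: [0.4, -0.1, 3.6]
opening: 0.454
finger_force: 103.3
```

Run:
```python
from h import *
st(); ft(2)
```

```text
{'time': 5.417, 'qpos': [-0.669, 0.476, 1.766, 0.0, 0.898, 0.697], 'dq': [-0.0, 0.0, -0.0, 0.001, 0.0, -0.001], 'joint_efforts': [-0.119, -40.225, -22.444, -0.072, -0.148, 0.012], 'eef_pos': [0.564, -0.317, -0.026], 'tcp_rot': [0.995, 0.102, 0.0, 0.0], 'contact_force': [0.361, -0.118, 3.603], 'wrist_torque': [0.155, 0.047, -0.009], 'finger_force': 103.342, 'opening': 0.454}
F [0.272 0.423 3.236] M [ 0.1974  0.0719 -0.0018] sd [0.062 0.331 0.135 0.015 0.015 0.011]
J [-1.5700e-01 -3.9820e+01 -2.2221e+01 -8.3000e-02 -1.7900e-01  1.4000e-02]
```

Call:
arm_command --series '[0, 0, -0.5, 0, 0, 0, 1, 0, 0, -1.5, 0, 0, 0, 1, 0, 0, -3, 0, 0, 0, 1, 0, 0, -5, 0, 0, 0, 1, 0, 0, -7, 0, 0, 0, 1, 0, 0, -9, 0, 0, 0, 1, 0, 0, -10.5, 0, 0, 0, 1, 0, 0, -11, 0, 0, 0, 1, 0, 0, -11, 0, 0, 0, 1, 0, 0, -11, 0, 0, 0, 1]'

```text
time: 6.35
eef_pos: [0.5628, -0.3165, 0.0833]
tcp_rot: [0.995, 0.102, -0.0, -0.0]
contact_force: [0.6, 0.3, -6.0]
opening: 0.448
finger_force: 102.6
```

Run:
```python
from h import *
st(); m=ft(16)
a,P=cam("wrist"); c,S=cam("side")
v=c[90:190,200:340]; u=a[0:384,80:430]
cv2.imwrite("pics/m5.png",np.hstack([cv2.resize(v,(420,300),interpolation=2),cv2.resize(u,(273,300))]))
x=np.array([.979,.203]);B=np.array([.0165,.0106]);M=m[3:5]-B
for mg in (-(m[2]-.3),):
    r=np.array([M[1],-M[0]])/mg; print("mg",mg,"r",r,"along x",r@x,"along tooly",r@[.203,-.979])
```

```text
{'time': 6.35, 'qpos': [-0.669, 0.329, 1.734, -0.0, 1.079, 0.697], 'dq': [-0.001, 0.025, 0.023, 0.001, 0.001, 0.0], 'joint_efforts': [0.004, -44.456, -30.471, 0.003, -0.041, 0.0], 'eef_pos': [0.563, -0.316, 0.083], 'tcp_rot': [0.995, 0.102, -0.0, -0.0], 'contact_force': [0.624, 0.274, -5.97], 'wrist_torque': [-0.017, 0.041, 0.028], 'finger_force': 102.562, 'opening': 0.448}
F [ 0.037  0.208 -5.405] M [ 0.0129 -0.001  -0.0081] sd [0.513 0.465 0.279 0.027 0.033 0.018]
J [ 1.0000e-03 -4.3320e+01 -2.9501e+01  1.0000e-03  1.0000e-03  0.0000e+00]
mg 5.704822215817897 r [-0.00203472  0.00063327] along x -0.0018634350296618289 along tooly -0.001033020042576606
```

View pics/m5.png

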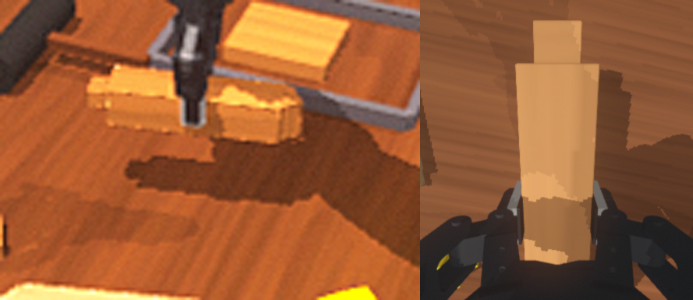

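The bar is held level: its front edge sits where a level bar's would, to about 3 mm. Weight is about 5.7 N and the moment is close to 0, so the balance point is about 2 mm from the grip axis. I carry it to the strip.

Call:
arm_command --series '[0.21, -0.95, 0, 0, 0, 0, 1, 0.63, -2.85, 0, 0, 0, 0, 1, 1.26, -5.71, 0, 0, 0, 0, 1, 2, -9.03, 0, 0, 0, 0, 1, 2.74, -12.36, 0, 0, 0, 0, 1, 3.47, -15.69, 0, 0, 0, 0, 1, 4.21, -19.02, 0, 0, 0, 0, 1, 4.94, -22.35, 0, 0, 0, 0, 1, 5.68, -25.68, 0, 0, 0, 0, 1, 6.42, -29, 0, 0, 0, 0, 1]'

```text
time: 8.08
eef_pos: [0.5661, -0.0164, 0.0838]
tcp_rot: [0.995, 0.102, -0.0, -0.0]
contact_force: [0.9, -0.6, -4.7]
opening: 0.448
finger_force: 102.6
```

Call:
arm_command --series '[0.74, -3.33, 0, 0, 0, 0, 1, 1.47, -6.66, 0, 0, 0, 0, 1, 2.1, -9.51, 0, 0, 0, 0.5, 1, 2.74, -12.36, 0, 0, 0, 1, 1, 3.26, -14.74, 0, 0, 0, 1.5, 1, 3.68, -16.64, 0, 0, 0, 2, 1, 4, -18.07, 0, 0, 0, 2.4, 1, 4.1, -18.55, 0, 0, 0, 2.4, 1, 4.1, -18.55, 0, 0, 0, 2.4, 1, 4.1, -18.55, 0, 0, 0, 2.4, 1]'

```text
time: 8.92
eef_pos: [0.5689, 0.1704, 0.0836]
tcp_rot: [0.997, 0.082, -0.0, 0.0]
contact_force: [0.2, -0.3, -5.1]
opening: 0.45
finger_force: 102.4
```

Run:
```python
from h import *
st(); m=ft(12)
s=telemetry.get_state(); Rm=R.from_quat(s["tcp_rot"]).as_matrix(); print("tool x",Rm[:,0].round(3),np.degrees(np.arctan2(Rm[1,0],Rm[0,0])))
d=np.array([.5692,.1707,0])-s["eef_pos"]; print("to go cm",(Rm.T@d*100).round(2))
```

```text
{'time': 8.917, 'qpos': [0.12, 0.224, 1.865, -0.0, 1.053, 1.527], 'dq': [-0.025, 0.002, -0.001, -0.002, -0.002, -0.001], 'joint_efforts': [0.738, -38.422, -29.016, 0.054, 0.001, 0.007], 'eef_pos': [0.569, 0.17, 0.084], 'tcp_rot': [0.997, 0.082, -0.0, 0.0], 'contact_force': [0.178, -0.267, -5.052], 'wrist_torque': [-0.057, 0.006, 0.051], 'finger_force': 102.445, 'opening': 0.45}
F [ 0.235  0.214 -5.608] M [-0.0029 -0.0099 -0.0129] sd [0.44  0.598 0.402 0.026 0.033 0.028]
J [ 1.4500e-01 -3.8431e+01 -2.8956e+01  6.0000e-03  2.0000e-03 -0.0000e+00]
tool x [ 0.987  0.162 -0.   ] 9.306902554181828
to go cm [-0.04 -0.09  8.37]
```

Call:
arm_command --series '[0, -0.05, 1, 0, 0, 0, 1, 0, -0.05, 2.2, 0, 0, 0, 1, 0, -0.05, 3.2, 0, 0, 0, 1, 0, -0.05, 4, 0, 0, 0, 1, 0, -0.05, 4.4, 0, 0, 0, 1, 0, -0.05, 4.6, 0, 0, 0, 1, 0, -0.05, 4.7, 0, 0, 0, 1, 0, -0.05, 4.8, 0, 0, 0, 1, 0, -0.05, 4.8, 0, 0, 0, 1]'

```text
time: 10.27
eef_pos: [0.57, 0.1706, 0.0361]
tcp_rot: [0.997, 0.081, 0.0, -0.0]
contact_force: [0.2, 0.3, -5.5]
opening: 0.454
finger_force: 102.4
```

Call:
arm_command --series '[0, 0, 0.05, 0, 0, 0, 1, 0, 0, 0.1, 0, 0, 0, 1, 0, 0, 0.1, 0, 0, 0, 1]'

```text
time: 10.52
eef_pos: [0.5698, 0.1706, 0.035]
tcp_rot: [0.997, 0.081, 0.0, -0.0]
contact_force: [-1.1, -0.6, -5.2]
opening: 0.45
finger_force: 102.4
```

Call:
arm_command --series '[0, 0, 0.05, 0, 0, 0, 1, 0, 0, 0.1, 0, 0, 0, 1, 0, 0, 0.1, 0, 0, 0, 1]'

```text
time: 10.77
eef_pos: [0.5698, 0.1706, 0.0345]
tcp_rot: [0.997, 0.081, 0.0, 0.0]
contact_force: [-1.1, 0.1, -1.1]
opening: 0.451
finger_force: 103.1
```

Call:
arm_command --series '[0, 0, 0.05, 0, 0, 0, 1, 0, 0, 0.05, 0, 0, 0, 1, 0, 0, 0.05, 0, 0, 0, 1]'

```text
time: 11.02
eef_pos: [0.5699, 0.1706, 0.0345]
tcp_rot: [0.997, 0.081, 0.0, 0.0]
contact_force: [-4.2, -1.3, 5.0]
opening: 0.448
finger_force: 103.5
```

Call:
arm_command --series '[0, 0, -0.05, 0, 0, 0, 1, 0, 0, -0.05, 0, 0, 0, 1, 0, 0, -0.05, 0, 0, 0, 1]' --force 20

```text
time: 11.27
eef_pos: [0.5699, 0.1706, 0.0344]
tcp_rot: [0.997, 0.081, 0.0, -0.0]
contact_force: [-5.0, -0.5, 5.0]
opening: 0.448
finger_force: 103.6
```

```bash
python3 -c "
from h import *
ft(4);st()"
```

```text
F [-4.48  -1.292  6.134] M [-0.1038  0.7608 -0.0021] sd [0.257 0.247 0.439 0.025 0.02  0.005]
J [-1.6500e-01 -3.3721e+01 -2.4826e+01  4.3000e-02 -1.1100e+00  9.0000e-03]
{'time': 11.467, 'qpos': [0.12, 0.291, 1.885, -0.0, 0.964, 1.529], 'dq': [0.001, -0.0, -0.0, 0.001, 0.002, -0.001], 'joint_efforts': [-0.165, -33.714, -24.828, 0.044, -1.111, 0.009], 'eef_pos': [0.57, 0.171, 0.034], 'tcp_rot': [0.997, 0.081, 0.0, -0.0], 'contact_force': [-4.675, -1.191, 6.77], 'wrist_torque': [-0.129, 0.783, -0.004], 'finger_force': 103.587, 'opening': 0.449}
```

Call:
arm_command --series '[0, 0, 0, 0, 0, 0, 0.48, 0, 0, 0, 0, 0, 0, 0.44, 0, 0, 0, 0, 0, 0, 0.4, 0, 0, 0, 0, 0, 0, 0.35, 0, 0, 0, 0, 0, 0, 0.3, 0, 0, 0, 0, 0, 0, 0.3]'

```text
time: 11.97
eef_pos: [0.5697, 0.1706, 0.0336]
tcp_rot: [0.997, 0.081, 0.0, -0.0]
contact_force: [-0.1, -0.2, -1.0]
opening: 0.703
finger_force: 0.0
```

Run:
```python
from h import *
import pickle
st()
a,P=cam("wrist"); c,S=cam("side"); cv2.imwrite("pics/w6.png",a); cv2.imwrite("pics/s6.png",c); pickle.dump(P,open("w6.pkl","wb"))
v=c[200:340,120:260]
cv2.imwrite("pics/m6.png",np.hstack([cv2.resize(v,(400,400),interpolation=2),cv2.resize(a[:,80:430],(365,400))]))
```

```text
{'time': 11.967, 'qpos': [0.12, 0.292, 1.886, 0.0, 0.963, 1.529], 'dq': [-0.002, 0.0, -0.001, 0.002, 0.0, 0.0], 'joint_efforts': [-0.003, -36.283, -24.766, 0.0, -0.004, 0.0], 'eef_pos': [0.57, 0.171, 0.034], 'tcp_rot': [0.997, 0.081, 0.0, -0.0], 'contact_force': [-0.099, -0.214, -1.03], 'wrist_torque': [-0.005, -0.022, -0.044], 'finger_force': 0.0, 'opening': 0.703}
```

View pics/m6.png

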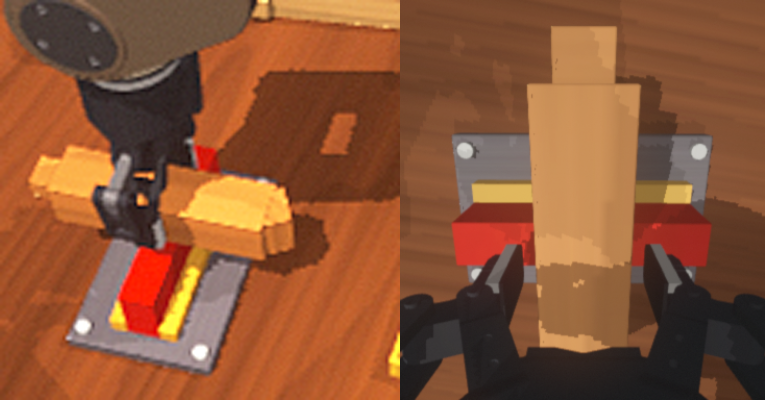

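Run:
```python
from h import *
import pickle
P=pickle.load(open("w6.pkl","rb"))
a=np.radians(9.3); ex=np.array([np.cos(a),np.sin(a),0]); ey=np.array([-np.sin(a),np.cos(a),0])
T=np.array([.5697,.1706,0])
for z in (.09,.1,.11): print("bar front corners",z,[proj(P,T+ex*.08+s*ey*.02+[0,0,z]).round(1).tolist() for s in (1,-1)])
for off in (-.01,0,.01):
  C=np.array([.5677,.1704,.06])+ex*off
  print("strip",off,[proj(P,C+i*ex*.013+j*ey*.07).round(1).tolist() for i in(1,-1) for j in (1,-1)])
im=cv2.imread("pics/w6.png"); hsv=cv2.cvtColor(im,cv2.COLOR_BGR2HSV).astype(int)
m=((hsv[...,0]<6)|(hsv[...,0]>175))&(hsv[...,1]>190)&(hsv[...,2]>70)
for x in (145,170,190,325,345,365):
    ys=np.where(m[:,x])[0]; print(x,ys.min(),ys.max(),[int(v) for v in hsv[ys.min():ys.max():6,x,2]])
```

```text
bar front corners 0.09 [[203.7, 85.5], [306.0, 85.6]]
bar front corners 0.1 [[199.1, 84.3], [310.5, 84.4]]
bar front corners 0.11 [[193.5, 82.8], [315.9, 82.9]]
strip -0.01 [[131.1, 235.6], [378.4, 235.8], [136.4, 275.6], [373.1, 275.8]]
strip 0 [[128.9, 219.2], [380.6, 219.4], [134.4, 260.6], [375.1, 260.9]]
strip 0.01 [[126.6, 202.2], [382.9, 202.5], [132.3, 245.1], [377.1, 245.4]]
145 202 253 [121, 122, 191, 216, 214, 214, 213, 214, 214]
170 197 244 [124, 125, 125, 198, 217, 216, 216, 215]
190 200 233 [128, 128, 128, 201, 200, 204]
325 197 232 [111, 112, 113, 201, 163, 161]
345 197 246 [120, 120, 110, 142, 159, 158, 159, 159, 161]
365 205 255 [108, 109, 158, 159, 160, 161, 162, 160, 161]
```

The picture shows the brown bar lying level and square across the strip. Its front corners match a level bar, and the strip edges at rows 214 and 254 put the centre about 3 mm farther out than measured, well within margin. I retreat and go to the pale one.

Call:
arm_command --series '[0, 0, 0, 0, 0, 0, 0.1, 0, 0, 0, 0, 0, 0, 0, 0, 0, -1, 0, 0, 0, 0, 0, 0, -3, 0, 0, 0, 0, 0, 0, -6, 0, 0, 0, 0, 0, 0, -10, 0, 0, 0, 0, 0, 0, -14, 0, 0, 0, 0, 0, 0, -16, 0, 0, 0, 0, 0, 0, -16, 0, 0, 0, 0]'

```text
time: 12.82
eef_pos: [0.5736, 0.1712, 0.2026]
tcp_rot: [0.997, 0.081, 0.007, -0.0]
contact_force: [0.4, 0.7, 0.8]
opening: 0.998
finger_force: 0.0
```

Call:
arm_command --series '[-5.7, 28.5, 0, 0, 0, -5.2, 0, -5.7, 28.5, 0, 0, 0, -5.2, 0, -5.7, 28.5, 0, 0, 0, -5.2, 0, -5.7, 28.5, 0, 0, 0, -5.2, 0, -5.7, 28.5, 0, 0, 0, -5.2, 0, -5.7, 28.5, 0, 0, 0, -5.2, 0, -5.7, 28.5, 0, 0, 0, -5.2, 0, -5.7, 28.5, 0, 0, 0, -5.2, 0, -5.7, 28.5, 0, 0, 0, -5.2, 0, -5.7, 28.5, 0, 0, 0, -5.2, 0]'

```text
time: 13.65
eef_pos: [0.5591, -0.1196, 0.1932]
tcp_rot: [0.992, 0.126, -0.0, -0.001]
contact_force: [-0.7, -0.4, 0.2]
opening: 1.007
finger_force: 0.0
```

Run:
```python
from h import *
import pickle
st(); [vision.read_camera("top") for i in range(4)]
a,P=cam("wrist"); cv2.imwrite("pics/w7.png",a); pickle.dump(P,open("w7.pkl","wb")); b,_=cam("top")
cv2.imwrite("pics/top7.png",b); st()
t=cv2.resize(b[135:205,130:215],(270,222),interpolation=2); u=np.zeros((384,270,3),np.uint8); u[:222]=t
cv2.imwrite("pics/m7.png",np.hstack([a,u]))
```

```text
{'time': 13.65, 'qpos': [-0.388, 0.061, 1.834, 0.001, 1.248, 0.929], 'dq': [0.032, -0.003, 0.003, -0.001, -0.002, -0.0], 'joint_efforts': [-0.97, -31.266, -29.138, -0.037, -0.012, -0.001], 'eef_pos': [0.559, -0.12, 0.193], 'tcp_rot': [0.992, 0.126, -0.0, -0.001], 'contact_force': [-0.749, -0.427, 0.157], 'wrist_torque': [-0.017, 0.022, 0.031], 'finger_force': 0.0, 'opening': 1.007}
{'time': 13.95, 'qpos': [-0.386, 0.061, 1.834, 0.0, 1.247, 0.929], 'dq': [-0.005, 0.0, -0.002, -0.0, 0.002, -0.001], 'joint_efforts': [-0.064, -31.359, -28.937, -0.002, 0.001, 0.001], 'eef_pos': [0.56, -0.119, 0.194], 'tcp_rot': [0.992, 0.127, -0.0, -0.0], 'contact_force': [0.306, 0.296, 0.085], 'wrist_torque': [-0.002, -0.015, 0.004], 'finger_force': 0.0, 'opening': 1.003}
```

View pics/m7.png

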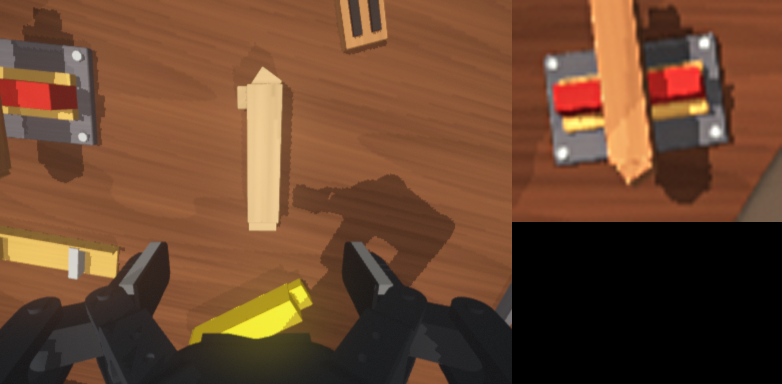

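The brown bar still balances level on the strip (inset, top right). The pale bar's top corners are at about (247,83), (282,83), (279,222), (248,222), with the ear at (242,97) and the step at (263,227).

Run:
```python
from h import *
import pickle
P=pickle.load(open("w7.pkl","rb"))
hsv=cv2.cvtColor(cv2.imread("pics/w7.png"),cv2.COLOR_BGR2HSV).astype(int)
m=(hsv[...,2]>165)&(hsv[...,1]<150)
for r in range(66,236,8):
    x=np.where(m[r,225:300])[0]; print(r,x.min()+225 if len(x) else 0,x.max()+225 if len(x) else 0,end="; ")
print()
q=[back(P,p,.04)[:2] for p in [(247,83),(282.5,83),(279.5,222),(248,222)]]
c=np.mean(q,0); d=(q[0]+q[1]-q[2]-q[3]); print("centre",c,"len",np.linalg.norm(q[1]-q[2]),"wid",np.linalg.norm(q[0]-q[1]),np.linalg.norm(q[2]-q[3]),"ang",np.degrees(np.arctan2(d[1],d[0])))
e=d/np.linalg.norm(d)
for n,p,z in [("tip",(264,67),.04),("stepend",(263,230),.02),("earfar",(242,86),.04),("earnear",(242,109),.04)]: print(n,(back(P,p,z)[:2]-c)@e)
s=telemetry.get_state(); Rm=R.from_quat(s["tcp_rot"]).as_matrix(); print("tool yaw",np.degrees(np.arctan2(Rm[1,0],Rm[0,0])),"togo cm",(Rm.T@(np.r_[c,-.022]-s["eef_pos"])*100).round(2))
```

```text
66 0 0; 74 257 273; 82 252 280; 90 237 281; 98 237 281; 106 237 281; 114 247 281; 122 247 280; 130 247 280; 138 247 280; 146 247 280; 154 247 280; 162 247 279; 170 247 279; 178 247 279; 186 247 279; 194 247 278; 202 247 278; 210 247 278; 218 247 278; 226 249 275; 234 0 0; 
centre [ 0.57322654 -0.12517497] len 0.15897509951116298 wid 0.03752591475928717 0.03824720014189505 ang 14.76358721071131
tip 0.09518842582730211
stepend -0.09931668505782995
earfar 0.07652860476204773
earnear 0.05299278769837651
tool yaw 14.635965885515704 togo cm [ 1.15  0.98 21.57]
```

Call:
arm_command --series '[1.15, 0.98, 4, 0, 0, 0, 0, 1.15, 0.98, 8, 0, 0, 0, 0, 1.15, 0.98, 12, 0, 0, 0, 0, 1.15, 0.98, 15, 0, 0, 0, 0, 1.15, 0.98, 18, 0, 0, 0, 0, 1.15, 0.98, 20, 0, 0, 0, 0, 1.15, 0.98, 21.3, 0, 0, 0, 0, 1.15, 0.98, 21.8, 0, 0, 0, 0, 1.15, 0.98, 21.8, 0, 0, 0, 0, 1.15, 0.98, 21.8, 0, 0, 0, 0]'

```text
time: 14.78
eef_pos: [0.5742, -0.1267, -0.0231]
tcp_rot: [0.992, 0.127, 0.001, 0.001]
contact_force: [-0.0, -0.1, 0.7]
opening: 1.002
finger_force: 0.0
```

```bash
python3 -c "
from h import *
ft(10);st()"
```

```text
F [-0.292 -0.041  0.235] M [ 0.0064  0.0079 -0.0108] sd [0.426 0.368 0.325 0.017 0.023 0.027]
J [ 1.9000e-02 -3.6853e+01 -2.2587e+01  1.0000e-03 -1.0000e-03  0.0000e+00]
{'time': 15.283, 'qpos': [-0.39, 0.367, 1.918, 0.0, 0.856, 0.927], 'dq': [0.0, 0.002, 0.001, 0.0, 0.0, -0.0], 'joint_efforts': [0.003, -37.107, -22.704, 0.0, -0.002, 0.0], 'eef_pos': [0.573, -0.127, -0.024], 'tcp_rot': [0.992, 0.126, 0.0, 0.0], 'contact_force': [0.201, 0.228, -0.058], 'wrist_torque': [0.03, 0.044, -0.002], 'finger_force': 0.0, 'opening': 1.006}
```

Call:
arm_command --series '[0, 0, 0, 0, 0, 0, 1, 0, 0, 0, 0, 0, 0, 1, 0, 0, 0, 0, 0, 0, 1, 0, 0, 0, 0, 0, 0, 1, 0, 0, 0, 0, 0, 0, 1, 0, 0, 0, 0, 0, 0, 1, 0, 0, 0, 0, 0, 0, 1]' --force 100

```text
time: 15.87
eef_pos: [0.5735, -0.1264, -0.0239]
tcp_rot: [0.992, 0.126, 0.0, -0.0]
contact_force: [0.7, 1.4, 3.1]
opening: 0.428
finger_force: 102.7
```

Now I lift it.

Call:
arm_command --series '[0, 0, -0.5, 0, 0, 0, 1, 0, 0, -1.5, 0, 0, 0, 1, 0, 0, -3, 0, 0, 0, 1, 0, 0, -5, 0, 0, 0, 1, 0, 0, -7.5, 0, 0, 0, 1, 0, 0, -10, 0, 0, 0, 1, 0, 0, -12.5, 0, 0, 0, 1, 0, 0, -14.5, 0, 0, 0, 1, 0, 0, -15.5, 0, 0, 0, 1, 0, 0, -15.5, 0, 0, 0, 1]'

```text
time: 16.7
eef_pos: [0.5744, -0.1271, 0.1335]
tcp_rot: [0.992, 0.126, 0.002, 0.001]
contact_force: [0.5, -0.5, -4.1]
opening: 0.427
finger_force: 101.9
```

Run:
```python
from h import *
import pickle
st(); m=ft(16)
a,P=cam("wrist"); cv2.imwrite("pics/w8.png",a); pickle.dump(P,open("w8.pkl","wb"))
x=np.array([np.cos(.2555),np.sin(.2555)]);B=np.array([.006,.005]);M=m[3:5]-B
mg=-(m[2]-.3)
r=np.array([M[1],-M[0]])/mg; print("mg",mg,"r",r,"along x",r@x,"tooly",r@[x[1],-x[0]])
hsv=cv2.cvtColor(a,cv2.COLOR_BGR2HSV).astype(int); mm=(hsv[...,2]>165)&(hsv[...,1]<150)
for r in range(20,300,12):
    q=np.where(mm[r,150:350])[0]; print(r,q.min()+150 if len(q) else 0,q.max()+150 if len(q) else 0,end="; ")
s=telemetry.get_state(); T=np.array(s["eef_pos"]); ex=np.r_[x,0]; ey=np.array([-x[1],x[0],0])
for t in (-5,0,5):
  print("exp tilt",t,[proj(P,T+ex*.08+k*ey*.019+[0,0,.024+.04+.08*np.tan(np.radians(t))]).round(1).tolist() for k in (1,-1)])
```

```text
{'time': 16.7, 'qpos': [-0.39, 0.151, 1.851, -0.0, 1.135, 0.927], 'dq': [0.0, 0.039, 0.043, 0.001, -0.029, 0.002], 'joint_efforts': [0.125, -35.907, -29.0, -0.03, 0.275, 0.002], 'eef_pos': [0.574, -0.127, 0.133], 'tcp_rot': [0.992, 0.126, 0.002, 0.001], 'contact_force': [0.541, -0.539, -4.071], 'wrist_torque': [0.016, -0.124, 0.002], 'finger_force': 101.892, 'opening': 0.427}
F [ 0.125 -0.021 -5.353] M [ 0.0179 -0.0422  0.0031] sd [0.64  0.58  0.484 0.029 0.028 0.02 ]
J [ 4.0000e-03 -3.6984e+01 -3.0406e+01 -2.8000e-02  4.3000e-02 -0.0000e+00]
mg 5.653017340945266 r [-0.00835305 -0.00210089] along x -0.008612837573825685 tooly -7.837212677676461e-05
20 349 349; 32 0 0; 44 243 260; 56 235 276; 68 228 292; 80 221 302; 92 206 305; 104 183 304; 116 183 304; 128 184 303; 140 185 303; 152 209 302; 164 209 301; 176 210 301; 188 210 300; 200 211 300; 212 211 299; 224 212 299; 236 213 298; 248 213 297; 260 234 285; 272 236 290; 284 237 290; 296 239 291; exp tilt -5 [[205.5, 85.4], [303.2, 85.3]]
exp tilt 0 [[202.4, 84.6], [306.1, 84.5]]
exp tilt 5 [[198.9, 83.7], [309.4, 83.5]]
```

Call:
arm_command --series '[0.17, -0.7, 0, 0, 0, -2, 1, 0.51, -2.11, 0, 0, 0, -6, 1, 1.02, -4.22, 0, 0, 0, -12, 1, 1.53, -6.32, 0, 0, 0, -18, 1, 2.03, -8.43, 0, 0, 0, -24, 1, 2.54, -10.54, 0, 0, 0, -30, 1, 3.05, -12.65, 0, 0, 0, -36, 1, 3.56, -14.76, 0, 0, 0, -42, 1, 4.07, -16.87, 0, 0, 0, -48, 1, 4.58, -18.97, 0, 0, 0, -54, 1]'

```text
time: 18.38
eef_pos: [0.5695, 0.0703, 0.1308]
tcp_rot: [0.825, 0.566, 0.0, -0.0]
contact_force: [-0.3, 0.8, -5.6]
opening: 0.427
finger_force: 101.8
```

```bash
cat >> h.py <<'E'
def togo(x,y,z,yaw):
    s=telemetry.get_state(); Rm=R.from_quat(s["tcp_rot"]).as_matrix()
    c=np.degrees(np.arctan2(Rm[1,0],Rm[0,0])); print("pos",np.round(s["eef_pos"],4),"yaw",c.round(2),"turn tool z",round(c-yaw,2),"togo cm",(Rm.T@(np.array([x,y,z])-s["eef_pos"])*100).round(2))
E
python3 -c "
from h import *
togo(.568,.1795,.13,99.3);togo(.568,.1795,.13,99.3)"
```

```text
pos [0.5695 0.0703 0.1308] yaw 68.92 turn tool z -30.38 togo cm [10.14 -4.07  0.09]
pos [0.5695 0.0703 0.1308] yaw 68.92 turn tool z -30.38 togo cm [10.14 -4.07  0.09]
```

Call:
arm_command --series '[2, -0.8, 0, 0, 0, -6, 1, 4, -1.6, 0, 0, 0, -12, 1, 6, -2.4, 0, 0, 0, -18, 1, 8, -3.2, 0, 0, 0, -24, 1, 9.2, -3.7, 0, 0, 0, -28, 1, 9.9, -4, 0, 0, 0, -30, 1, 10.1, -4.1, 0, 0, 0, -30.4, 1, 10.1, -4.1, 0, 0, 0, -30.4, 1, 10.1, -4.1, 0, 0, 0, -30.4, 1]'

```text
time: 19.13
eef_pos: [0.5686, 0.1771, 0.1307]
tcp_rot: [0.65, 0.76, -0.0, 0.0]
contact_force: [-0.2, 0.2, -6.0]
opening: 0.424
finger_force: 101.8
```

Run:
```python
from h import *
m=ft(14); togo(.568,.1795,.078,99.3)
mg=-(m[2]-.3); M=m[3:5]-[.006,.005]; r=np.array([M[1],-M[0]])/mg; print("mg",mg,"r world mm",r*1000,"along x",r@[-.1616,.987]*1000)
# is brown still where it was? red/brown in the side view
import cv2
a,Q=cam("top"); b,S=cam("side"); old=cv2.imread("pics/s6.png")
def seg(i):
    h=cv2.cvtColor(i,cv2.COLOR_BGR2HSV)[235:300,125:225].astype(int); return (h[...,0]>8)&(h[...,0]<16)&(h[...,2]>150)
print(seg(b).sum(),seg(old).sum())
```

```text
F [ 0.119  0.232 -5.397] M [ 0.0533  0.0128 -0.0087] sd [0.591 0.438 0.468 0.025 0.035 0.025]
J [ 4.4000e-02 -3.7560e+01 -3.0285e+01 -4.6000e-02  1.0000e-03  1.0000e-03]
pos [0.5687 0.1776 0.1307] yaw 98.92 turn tool z -0.38 togo cm [ 0.19 -0.04  5.27]
mg 5.696580550818082 r world mm [ 1.36150284 -8.29522622] along x -8.407407135484519
2755 2584
```

Call:
arm_command --series '[0.15, 0, 1, 0, 0, -0.4, 1, 0.15, 0, 2.2, 0, 0, -0.4, 1, 0.15, 0, 3.3, 0, 0, -0.4, 1, 0.15, 0, 4.2, 0, 0, -0.4, 1, 0.15, 0, 4.7, 0, 0, -0.4, 1, 0.15, 0, 5, 0, 0, -0.4, 1, 0.15, 0, 5.1, 0, 0, -0.4, 1, 0.15, 0, 5.2, 0, 0, -0.4, 1, 0.15, 0, 5.2, 0, 0, -0.4, 1, 0.15, 0, 5.2, 0, 0, -0.4, 1]'

```text
time: 20.77
eef_pos: [0.569, 0.1792, 0.0794]
tcp_rot: [0.647, 0.762, 0.0, 0.0]
contact_force: [-0.7, 0.9, -5.5]
opening: 0.426
finger_force: 101.9
```

```bash
python3 -c "
from h import *
ft(4);togo(.568,.179,.076,99.3)"
```

```text
F [ 0.105  0.082 -4.916] M [ 0.0732  0.0121 -0.0156] sd [0.502 0.217 0.472 0.035 0.01  0.02 ]
J [-4.0000e-03 -3.8461e+01 -2.8707e+01 -4.6000e-02 -2.0000e-03 -0.0000e+00]
pos [0.5687 0.1791 0.0792] yaw 99.32 turn tool z 0.02 togo cm [-0.   -0.07  0.32]
```

Call:
arm_command --series '[0, 0, 0.05, 0, 0, 0, 1, 0, 0, 0.1, 0, 0, 0, 1, 0, 0, 0.1, 0, 0, 0, 1]'

```text
time: 21.22
eef_pos: [0.5683, 0.1791, 0.0776]
tcp_rot: [0.647, 0.762, -0.0, -0.0]
contact_force: [0.0, -0.7, -4.4]
opening: 0.425
finger_force: 101.9
```

Call:
arm_command --series '[0, 0, 0.05, 0, 0, 0, 1, 0, 0, 0.1, 0, 0, 0, 1, 0, 0, 0.1, 0, 0, 0, 1]'

```text
time: 21.47
eef_pos: [0.5683, 0.1791, 0.0765]
tcp_rot: [0.647, 0.762, -0.0, -0.0]
contact_force: [0.3, 0.6, -6.0]
opening: 0.428
finger_force: 101.9
```

```bash
python3 -c "
from h import *
ft(4);togo(.568,.179,.076,99.3)"
```

```text
F [-0.034  0.108 -5.269] M [0.0489 0.0168 0.0067] sd [0.325 0.481 0.212 0.04  0.022 0.031]
J [-0.0000e+00 -3.8566e+01 -2.8644e+01 -4.5000e-02  1.0000e-03  0.0000e+00]
pos [0.5685 0.1791 0.0767] yaw 99.32 turn tool z 0.02 togo cm [-0.   -0.05  0.07]
```

Call:
arm_command --series '[0, 0, 0.05, 0, 0, 0, 1, 0, 0, 0.05, 0, 0, 0, 1]'

```text
time: 21.83
eef_pos: [0.5684, 0.1791, 0.0762]
tcp_rot: [0.647, 0.762, 0.0, 0.0]
contact_force: [0.3, -0.4, -5.5]
opening: 0.421
finger_force: 101.9
```

```bash
python3 -c "
from h import *
ft(3);togo(.568,.179,.076,99.3)"
```

```text
F [-0.374  0.281 -5.391] M [ 0.0476  0.0234 -0.0095] sd [0.357 0.366 0.197 0.019 0.02  0.056]
J [ 0.0000e+00 -3.8578e+01 -2.8635e+01 -4.5000e-02 -1.0000e-03 -0.0000e+00]
pos [0.5684 0.1791 0.0762] yaw 99.32 turn tool z 0.02 togo cm [-0.   -0.04  0.02]
```

Call:
arm_command --series '[0, 0, 0.05, 0, 0, 0, 1, 0, 0, 0.05, 0, 0, 0, 1]'

```text
time: 22.15
eef_pos: [0.5685, 0.1791, 0.0761]
tcp_rot: [0.647, 0.762, -0.0, -0.0]
contact_force: [-1.1, -0.4, -3.5]
opening: 0.426
finger_force: 102.1
```

```bash
python3 -c "
from h import *
ft(3);togo(.568,.179,.076,99.3)"
```

```text
F [-0.773 -0.511 -2.422] M [-0.0223  0.2695 -0.0366] sd [0.501 0.177 0.442 0.028 0.023 0.006]
J [-1.5400e-01 -3.7121e+01 -2.8000e+01 -2.7000e-02 -3.6100e-01 -1.9000e-02]
pos [0.5685 0.1791 0.0761] yaw 99.33 turn tool z 0.03 togo cm [-0.01 -0.05  0.01]
```

Call:
arm_command --series '[0, 0, 0.03, 0, 0, 0, 1, 0, 0, 0.03, 0, 0, 0, 1]' --force 20

```text
time: 22.47
eef_pos: [0.5685, 0.1791, 0.0761]
tcp_rot: [0.647, 0.762, -0.0, -0.0]
contact_force: [-3.3, -0.4, 0.8]
opening: 0.425
finger_force: 102.4
```

Call:
arm_command --series '[0, 0, 0, 0, 0, 0, 0.54, 0, 0, 0, 0, 0, 0, 0.5, 0, 0, 0, 0, 0, 0, 0.46, 0, 0, 0, 0, 0, 0, 0.42, 0, 0, 0, 0, 0, 0, 0.4, 0, 0, 0, 0, 0, 0, 0.4]'

```text
time: 22.97
eef_pos: [0.5687, 0.1791, 0.0756]
tcp_rot: [0.647, 0.762, 0.0, 0.0]
contact_force: [0.1, 0.4, -0.6]
opening: 0.596
finger_force: 0.0
```

Run:
```python
from h import *
import pickle
ft(6)
a,P=cam("wrist"); cv2.imwrite("pics/w9.png",a); b,S=cam("side"); t,Q=cam("top"); cv2.imwrite("pics/s9.png",b); cv2.imwrite("pics/t9.png",t)
s=telemetry.get_state(); print(s["opening"],s["finger_force"],s["eef_pos"])
x=np.array([-.1616,.987,0]); y=np.array([-.987,-.1616,0]); T=np.array([.5685,.1791,.14])
print("exp pale front corners",[proj(P,T+x*.08+k*y*.019).round(1).tolist() for k in(-1,1)])
hsv=cv2.cvtColor(a,cv2.COLOR_BGR2HSV).astype(int); mm=(hsv[...,2]>165)&(hsv[...,1]<150)
for r in range(40,290,16):
    q=np.where(mm[r,150:350])[0]; print(r,q.min()+150 if len(q) else 0,q.max()+150 if len(q) else 0,end="; ")
```

```text
F [-0.058 -0.431 -0.242] M [0.0013 0.0155 0.0054] sd [0.411 0.429 0.249 0.021 0.027 0.028]
J [-3.0000e-03 -3.5549e+01 -2.6111e+01 -0.0000e+00 -1.0000e-03 -0.0000e+00]
0.5987726591558539 0.0 [0.56842602 0.17910439 0.07538802]
exp pale front corners [[307.3, 82.9], [202.9, 82.8]]
40 246 255; 56 236 277; 72 226 298; 88 207 305; 104 184 317; 120 184 304; 136 185 304; 152 209 302; 168 210 302; 184 211 301; 200 211 301; 216 168 318; 232 150 340; 248 150 349; 264 209 349; 280 216 305;
```

Call:
arm_command --series '[0, 0, 0, 0, 0, 0, 0.3, 0, 0, 0, 0, 0, 0, 0.2, 0, 0, 0, 0, 0, 0, 0.1, 0, 0, -0.5, 0, 0, 0, 0.1, 0, 0, -1.5, 0, 0, 0, 0, 0, 0, -4, 0, 0, 0, 0, 0, 0, -8, 0, 0, 0, 0, 0, 0, -12, 0, 0, 0, 0, 0, 0, -14, 0, 0, 0, 0, 0, 0, -14, 0, 0, 0, 0]'

```text
time: 24.25
eef_pos: [0.5724, 0.1797, 0.2246]
tcp_rot: [0.647, 0.762, 0.005, 0.005]
contact_force: [0.3, -0.0, 0.5]
opening: 1.002
finger_force: 0.0
```

Run:
```python
from h import *
import time
f=[]
for i in range(8):
    b,S=cam("side"); t,Q=cam("top"); a,P=cam("wrist"); f.append((b,t))
s=telemetry.get_state(); print(s["time"],s["eef_pos"])
d=lambda A,B:int((np.abs(A.astype(int)-B).max(2)>25).sum())
print("motion over 1 s side/top px:",d(f[0][0],f[-1][0]),d(f[0][1],f[-1][1]))
x=np.array([-.1616,.987,0]); y=np.array([-.987,-.1616,0]); T=np.array([.5685,.1791,.14])
print("exp pale corners",[proj(P,T+x*e+k*y*.019).round(1).tolist() for e in (.08,-.08) for k in(-1,1)])
hsv=cv2.cvtColor(a,cv2.COLOR_BGR2HSV).astype(int); mm=(hsv[...,2]>165)&(hsv[...,1]<150)
for r in range(40,290,10):
    q=np.where(mm[r,190:330])[0]; print(r,q.min()+190 if len(q) else 0,q.max()+190 if len(q) else 0,end="; ")
old=cv2.imread("pics/side0.png"); oldt=cv2.imread("pics/top0.png")
for n,A,B,(x0,x1,y0,y1) in [("tin side",f[-1][0],old,(130,170,185,225)),("type side",f[-1][0],old,(172,205,158,182)),("stick side",f[-1][0],old,(252,305,262,340)),("tin top",f[-1][1],oldt,(212,245,90,120)),("stick top",f[-1][1],oldt,(155,214,220,246)),("type top",f[-1][1],oldt,(270,298,96,128))]:
    print(n,d(A[y0:y1,x0:x1],B[y0:y1,x0:x1]))
cv2.imwrite("pics/end_side.png",f[-1][0]); cv2.imwrite("pics/end_top.png",f[-1][1]); cv2.imwrite("pics/end_w.png",a)
```

```text
25.45 [0.56843023 0.17913521 0.21543071]
motion over 1 s side/top px: 9255 1275
exp pale corners [[278.7, 91.8], [232.1, 91.8], [274.8, 264.9], [235.7, 264.8]]
40 0 0; 50 0 0; 60 0 0; 70 0 0; 80 247 266; 90 240 277; 100 221 278; 110 222 278; 120 222 278; 130 234 277; 140 234 277; 150 235 277; 160 235 277; 170 190 329; 180 190 329; 190 190 329; 200 190 329; 210 236 276; 220 221 291; 230 236 275; 240 236 275; 250 237 273; 260 259 260; 270 0 0; 280 0 0; tin side 601
type side 329
stick side 2480
tin top 102
stick top 1148
type top 176
```

Call:
arm_command --series '[0, 0, -3, 0, 0, 0, 0, -3, 0, -5, 0, 0, 0, 0, -6, 0, -5, 0, 0, 0, 0, -10, 0, -5, 0, 0, 0, 0, -14, 0, -5, 0, 0, 0, 0, -18, 0, -5, 0, 0, 0, 0, -22, 0, -5, 0, 0, 0, 0, -25, 0, -5, 0, 0, 0, 0, -26, 0, -5, 0, 0, 0, 0, -26, 0, -5, 0, 0, 0, 0]'

```text
time: 26.28
eef_pos: [0.6107, -0.0799, 0.2651]
tcp_rot: [0.649, 0.761, -0.0, -0.0]
contact_force: [0.4, -0.0, 0.7]
opening: 0.999
finger_force: 0.0
```

Run:
```python
from h import *
[vision.read_camera("top") for i in range(8)]
f=[]
for i in range(8): f.append((cam("side")[0],cam("top")[0]))
d=lambda A,B:int((np.abs(A.astype(int)-B).max(2)>25).sum())
print("still? side/top px:",d(f[0][0],f[-1][0]),d(f[0][1],f[-1][1]))
old=[cv2.imread("pics/side0.png"),cv2.imread("pics/top0.png")]
for n,k,(x0,x1,y0,y1) in [("tin s",0,(130,170,185,225)),("type s",0,(172,205,158,182)),("stick s",0,(252,305,262,340)),("tin t",1,(212,245,90,120)),("stick t",1,(155,214,220,246)),("type t",1,(270,298,96,128))]:
    g=[cv2.cvtColor(i,cv2.COLOR_BGR2GRAY) for i in (old[k],f[-1][k])]
    r=cv2.matchTemplate(g[1][y0-8:y1+8,x0-8:x1+8],g[0][y0:y1,x0:x1],cv2.TM_CCOEFF_NORMED); _,v,_,l=cv2.minMaxLoc(r); print(n,"shift",l[0]-8,l[1]-8,round(v,3))
im=f[-1][1]; cv2.imwrite("pics/fin_top.png",im); cv2.imwrite("pics/fin_side.png",f[-1][0])
s=telemetry.get_state(); print(s["time"],s["eef_pos"])
# tops: pale at z=.14 in the top image
_,Q=cam("top"); h=cv2.cvtColor(im,cv2.COLOR_BGR2HSV).astype(int)[130:200,125:215]; m=((h[...,2]>185)&(h[...,1]<150)).astype(np.uint8)
k,l,st_,c=cv2.connectedComponentsWithStats(m); i=1+np.argmax(st_[1:,4]); ys,xs=np.where(l==i)
W=np.array([back(Q,(a+125,b+130),.14)[:2] for a,b in zip(xs,ys)]).astype(np.float32); print(st_[i],cv2.minAreaRect(W))
```

```text
still? side/top px: 1231 991
tin s shift 0 0 0.999
type s shift 0 0 0.998
stick s shift 0 0 0.992
tin t shift -6 8 0.238
stick t shift -5 0 0.258
type t shift 0 0 0.915
27.4833 [ 0.61056002 -0.07750296  0.26538448]
[  1  17  61  25 835] ((0.56632000207901, 0.1848783940076828), (0.0530974417924881, 0.17397186160087585), 14.466349601745605)
```

Run:
```python
from h import *
A=cam("side")[0]; [vision.read_camera("top") for i in range(14)]; B=cam("side")[0]
D=np.abs(A.astype(int)-B).max(2)>25; print(D.sum(), D[190:345,115:270].sum(), (np.abs(cv2.imread("pics/fin_side.png").astype(int)-B).max(2)>25)[190:345,115:270].sum())
```

```text
19 0 0
```

The stack showed no pixel change over the last second, and the side view shows the tin, stick and type block where they were. I hand it in.

```bash
python3 -c "
from plant import ctrl; print(ctrl.sign_off())"
```

```text
the job is handed in; nothing more can be done
None
```

The job is handed in at about 28 s: the brown offcut balances level and square across the red strip, the pale one balances level on it along the strip, and the side view showed the tin, composing stick and type block unmoved.

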